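Open the eyelet jar in its cradle

TASK

Keeping it upright, stand the closed white jar in the square pocket of the wooden cradle, so that the cradle keeps it from turning, any way round. Then unscrew the tight green cap anticlockwise until its thread lets go, where the white line on the cap meets the red mark on the jar; stop turning there and lift the cap straight up. Finish while still gripping the cap, holding it level and still a few centimetres above the open jar with the line still over the mark, the jar left standing in the cradle; leave the other things on the bench alone.

Things in the scene. Friction and masses are not known exactly. Their poses are not given: they have to be found in the camera images.
- jar: Loose white plastic jar, about 0.4 kg: square body 66 x 66 mm, 60 mm tall, and a round threaded neck of 20 mm radius, 82 mm high at its rim. Closed, it can be carried by its cap; outside the cradle the whole jar turns with the cap. Origin: centre of the underside; z up, x and y square to its faces.
- jar_mark (a point): Red mark 6 mm wide on the jar, from the edge of the cap over the shoulder and 35 mm down the face on its +x side (which faces the robot, give or take 0.7 rad). This point: on the shoulder, 30 mm from the axis, 60 mm above the underside.
- jar_mouth (a point): Centre of the jar's mouth, 82 mm above its underside. A black sprung rubber seal on the rim stands up to 89 mm above the underside when the cap is off.
- cap: Round green ribbed screw cap, 54 mm across, 25 mm high, 80 g, on the jar. Origin: centre of its lower edge, 63 to 65 mm above the jar's underside while screwed on; z up, x towards its white line. Turns anticlockwise from above (positive yaw) against a friction of about 0.2 to 0.35 N m, rising about 1 mm.
- cap_line (a point): Outer end of the white line on the cap's top, 26 mm from its axis on +x. At the start 0.85 to 1.2 rad clockwise (from above) of the red mark. The thread lets go when the line is within about 0.4 rad of the mark; a stop blocks turning more than about 0.42 rad past it. Then the cap lifts off freely, the seal pushing it up a few mm.
- cradle: Wooden block fixed to the bench, 116 x 116 mm, 34 mm high, with a square pocket 71 x 71 mm (2.5 mm play on each side of the jar, 4 mm chamfer at the mouth) whose floor lies 6 mm above the bench. Origin: centre of the underside; x and y along the pocket's sides. The jar fits in any of the four quarter turns.
- spool_brown: Loose brown thread spool, 40 mm across, 50 mm tall, standing; a bystander. Origin: centre of the underside.
- spool_blue: Loose blue thread spool, 40 mm across, 50 mm tall, standing; a bystander. Origin: centre of the underside.
- wax: Loose yellow block of wax, 34 x 52 x 20 mm; a bystander. Origin: centre of the underside.
- heel_lift: Loose light brown leather heel piece, 65 x 69 x 10 mm, lying flat; a bystander. Origin: centre of the underside.
There are look-alikes about, which are no part of the job. Several things have the shape of the jar; the one meant has the colours described above.

How it is judged:
By the outcome, as a careful person would: the job done as asked, in the order asked, and still so for the second after the job is handed in, while the arm keeps its last pose, push and grip.
It also fails if it takes over 54 s, if anything falls off the work surface, if the arm or the gripper's body presses on something with over 40 N, if the wrist force passes 120 N, or if a joint passes its speed limit or range.

ROBOT

A 6-joint arm with a two-finger parallel gripper is mounted at the origin on a cart in front of the work surface, level with it; the furniture and walls round the work are solid. World frame = base frame: x ahead of the robot, y to its left, z up, the work surface at z = 0. Lengths are in m, angles in rad, forces in N, time in s.
With the tool pointing down it reaches from about 0.225 to 0.875 m from the base axis. Payload 3.4 kg.
Tool frame: the origin (TCP) lies at the very end of the fingers, on their centre line; the grasp point (between the pads) lies 19 mm behind it; x points along the fingers, z is the direction in which the jaws open and shut, and the axes are right-handed (so a half turn about x gives the same grasp; the last joint's range is limited). The gripper opens to 85 mm and grips with 20 to 120 N. Pads are 22 mm wide; open, the fingers measure 114 mm over their backs; the gripper's body (76 mm by 85 mm) begins 54 mm behind the grasp point. The pads swing forward as they close: fully open they stand 13 mm farther back than shut.
Start: joints at [1.035, 0.276, 1.505, -0, 1.361, -0.121], TCP at [0.232, 0.526, 0.231] pointing down, gripper open.
Joint ranges: [-2.89, 2.89], [-0.75, 2.08], [0.22, 2.7], [-1.18, 4.32], [0.11, 2.71], [-2.7, 2.7]. Speed limits (rad/s): [2.57, 2.57, 3.14, 3.14, 3.14, 3.14].

INTERFACE

Orientations are given as a rotation vector (axis times angle).
In Python, from cell import * gives the robot as it stands.
- The arm moves only by the tool servo_tool, never from a script. Its arguments are lists of equal length, an entry for each row: "slide": the shift along the tool's x, y, z in cm, a list of three; "turn": the turn, a rotation vector about the tool's x, y, z in degrees, a list of three. A call has exactly 10 rows; each row shifts and turns the pose as measured when the row begins, along the tool's axes as they then stand; what a row does not reach is not made up. A row lasts 1/8 s, in which the tool goes at most 62.5 mm and 10.7 degrees, less where a joint would pass 70% of its speed; a pose out of reach is approached as far as the arm can. A call is refused whole if a number of a shift passes 6.25 or a number of a turn 10.7, either way. A call with a gripper value outside its range is refused whole. "fingers" is the closure, from 0 (fully open) to 1 (shut), set as the call begins (left out, the last holds). The fingers move at their own pace and stop on an object; "grip_force" is the grip in N (left out, the last holds). Time passes only in rows, so rows that do not move let the fingers close, or fill a call up. It gives the time, the measured TCP pose, the force and the opening at its end, in the units of the state.
- sense(): the state, without advancing time (a new reading comes with each control period).
- capture(name): name is "side" or "top"; returns a dict with "frame" (384x512x3 uint8, red, green, blue), "mtx" (3x3 intrinsics, pixels), "R" (3x3) and "t" (3): a world point X has camera coordinates R X + t. Camera axes: x right, y down, z forward; pixel columns grow to the right and rows downward; lengths in m; the calibration is good to about 2 mm. A picture is of the moment at which its call begins. There is no depth.
- close_job(): hands the job in, once; it reports no verdict.
The state is a dict: "time_s": time; "joints": joint angles; "joint_velocities": joint speeds; "joint_efforts": joint torques, N m; "tool_pos": TCP position; "orientation": TCP orientation; "wrist_force": force on the tool from outside, world axes, zero at the start; "moment": the same for the moment, N m; "opening": finger opening in m.
Only numpy, scipy, OpenCV 4.12 (cv2) and the standard library are available. Lean on these libraries where they do the work, as an engineer would, in place of code of your own. Each camera call takes 0.05 s, during which the arm holds its last target. There are 200 camera calls.

## Working session

There is one attempt and no reset: what is moved stays moved. The work goes in short steps, Python scripts to look and compute and a tool call to move; the robot and the scene stay as the last step left them, time stands still between calls to the robot, and variables do not carry over. Pictures are saved under pics/ and viewed, about 8 in all and at most 12, crops included, and the job is handed in when it is done.

Besides the shell and the picture viewer there is one more tool, called after "Emit:" as name(argument=value, ...) on one line, values as JSON. servo_tool: Moves the arm, as the interface text tells. Its arguments: {"type":"object","properties":{"slide":{"type":"array"},"turn":{"type":"array"},"fingers":{"type":"number"},"grip_force":{"type":"number"}},"required":["slide","turn"]}

```bash
mkdir -p pics; cat > h.py <<'E'
from cell import *
import numpy as np, cv2
def snap(cam,name):
    c=capture(cam); np.savez(f'pics/{name}.npz',**c); cv2.imwrite(f'pics/{name}.png',c['frame'][:,:,::-1]); return c
def load(name): return dict(np.load(f'pics/{name}.npz'))
def ray(c,u,v,z):
    d=c['R'].T@np.linalg.solve(c['mtx'],[u,v,1.]); o=-c['R'].T@c['t']; return o+d*(z-o[2])/d[2]
def proj(c,X):
    p=c['mtx']@(c['R']@np.array(X,float)+c['t']); return p[:2]/p[2]
E
python3 - <<'E'
from h import *
np.set_printoptions(precision=3,suppress=True)
a=snap('side','s0');b=snap('top','t0')
im=np.hstack([a['frame'],b['frame']])[:,:,::-1]
cv2.imwrite('pics/b0.png',cv2.resize(b['frame'][:,:,::-1],(800,600),interpolation=cv2.INTER_CUBIC))
for c in(a,b): print(c['mtx'],-c['R'].T@c['t'],c['R'])
print(sense())
E
```

```text
[[440.137   0.    254.604]
 [  0.    440.137 183.652]
 [  0.      0.      1.   ]] [0.369 0.675 0.63 ] [[-0.972 -0.235 -0.006]
 [-0.139  0.596 -0.791]
 [ 0.189 -0.768 -0.612]]
[[454.361   0.    271.216]
 [  0.    454.361 191.068]
 [  0.      0.      1.   ]] [ 0.338 -0.014  1.178] [[-0.028 -1.    -0.007]
 [-0.985  0.029 -0.169]
 [ 0.169  0.002 -0.986]]
{'time_s': 0.1, 'joints': array([ 1.035,  0.277,  1.506, -0.   ,  1.361, -0.121]), 'joint_velocities': array([ 0.001, -0.   , -0.003, -0.001,  0.   , -0.   ]), 'joint_efforts': array([  0.   , -41.77 , -24.64 ,  -0.   ,   0.006,   0.   ]), 'tool_pos': array([0.231, 0.526, 0.231]), 'orientation': array([-0.899,  1.379,  0.898]), 'wrist_force': array([-0.542,  0.338,  0.003]), 'moment': array([-0.031,  0.037, -0.019]), 'opening': 0.08536036463272266}
```

View pics/b0.png

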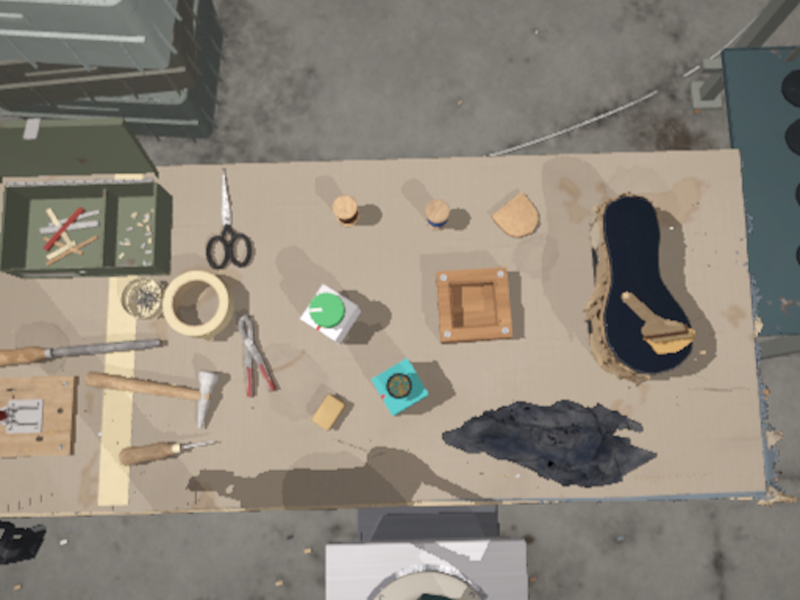

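View pics/s0.png

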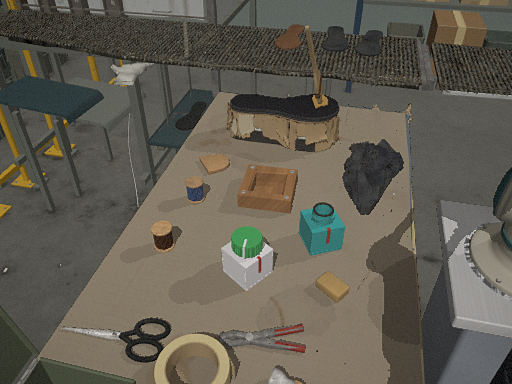

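The top view (800 px) shows a white jar with a green cap at (328,312) and a teal jar without a cap at (400,387), which is the look-alike. The cradle is at (474,305), the spools at (346,210) and (438,213), the heel at (517,215) and the wax at (329,412). In the side view the white jar is at (247,257) and the teal one at (321,230). I choose the white one and check it in a crop while measuring.

```bash
cat > m.py <<'E'
from h import *
def blob(c,lo,hi,box=None):
    hsv=cv2.cvtColor(c['frame'],cv2.COLOR_RGB2HSV); m=cv2.inRange(hsv,lo,hi)
    if box is not None:
        k=np.zeros_like(m);x0,y0,x1,y1=box;k[y0:y1,x0:x1]=255;m&=k
    n,l,s,ce=cv2.connectedComponentsWithStats(m)
    i=1+np.argmax(s[1:,4]); return ce[i],s[i],(l==i)
E
python3 - <<'E'
from m import *
np.set_printoptions(precision=3,suppress=True)
a=load('s0');b=load('t0')
print('tcp px',proj(b,[.232,.526,.231]),proj(a,[.232,.526,.231]))
for n,c,box in(('top',b,(185,175,240,225)),('side',a,(210,220,280,295))):
    ce,s,m=blob(c,(45,100,50),(80,255,255),box); print(n,'cap',ce,s,ray(c,*ce,.089),ray(c,*ce,.08))
ce,s,m=blob(b,(0,0,195),(179,45,255),(185,175,240,225)); print('white',s)
# cradle by edges
hsv=cv2.cvtColor(b['frame'],cv2.COLOR_RGB2HSV)
t=b['frame'][170:225,272:335]; print('cradle sample',hsv[195,284],hsv[176,300],hsv[195,265])
A=cv2.resize(b['frame'][172:226,186:240],(400,400),interpolation=cv2.INTER_CUBIC)
B=cv2.resize(b['frame'][164:226,272:334],(400,400),interpolation=cv2.INTER_CUBIC)
cv2.imwrite('pics/c1.png',np.hstack([A,B])[:,:,::-1])
C=cv2.resize(a['frame'][220:295,210:285],(400,400),interpolation=cv2.INTER_CUBIC)
D=cv2.resize(a['frame'][155:223,233:301],(400,400),interpolation=cv2.INTER_CUBIC)
cv2.imwrite('pics/c2.png',np.hstack([C,D])[:,:,::-1])
E
```

```text
tcp px [  8.449 330.109] [479.956 509.059]
top cap [209.392 198.151] [198 188  22  21 337] [0.512 0.139 0.089] [0.513 0.14  0.08 ]
side cap [246.764 241.063] [231 227  32  31 747] [0.512 0.155 0.089] [0.514 0.147 0.08 ]
white [191 196  15  15  96]
cradle sample [ 14 118 186] [ 14 118 184] [ 16  46 190]
```

View pics/c1.png

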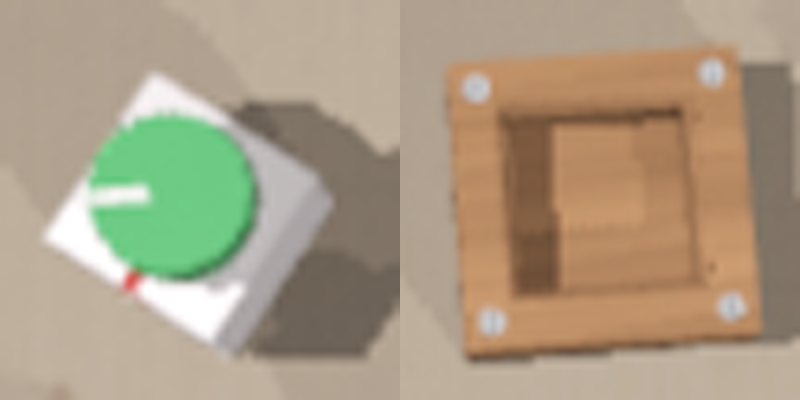

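View pics/c2.png

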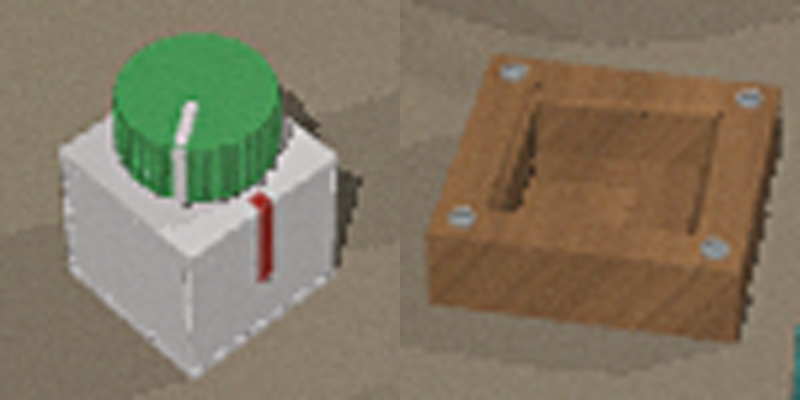

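The crops confirm it: white jar, green cap, red mark, and the line clockwise of the mark. The cradle's corners are clear. I'll turn the corner pixels into positions.

```bash
python3 - <<'E'
from m import *
np.set_printoptions(precision=4,suppress=True)
a=load('s0');b=load('t0')
def P(c,pts,s,o,z): return np.array([ray(c,u/s+o[0]-.5+.5/s,v/s+o[1]-.5+.5/s,z)[:2] for u,v in pts])
t=400/54,(186,172); s=400/75,(210,220); tc=400/62,(272,164); sc=400/68,(233,155)
def rect(n,p):
    e=np.diff(np.vstack([p,p[:1]]),axis=0); print(n,'ctr',p.mean(0),'len',np.hypot(*e.T),'ang',np.degrees(np.arctan2(e[:,1],e[:,0])))
rect('jarT',P(b,[(43,237),(155,70),(325,182),(218,352)],*t,.06))
print('capT',P(b,[(170,192),(92,197),(150,193)],*t,.089),'markT',P(b,[(132,284)],*t,.06))
p=P(a,[(62,152),(190,257),(335,155)],*s,.06);print('jarS',p,(p[0]+p[2])/2,np.hypot(*np.diff(p,axis=0).T))
print('capS',P(a,[(197,88),(183,148),(192,103)],*s,.089),'markS',P(a,[(258,200)],*s,.06))
rect('crT',P(b,[(48,66),(337,46),(360,332),(70,355)],*tc,.034))
rect('crTscrew',P(b,[(77,87),(312,72),(332,306),(92,321)],*tc,.034))
rect('crS',P(a,[(95,54),(380,88),(337,263),(28,237)],*sc,.034))
rect('crSscrew',P(a,[(113,71),(349,98),(315,248),(61,216)],*sc,.034))
print(sense()['orientation'])
E
```

```text
jarT ctr [0.5122 0.1403] len [0.0676 0.0697 0.0671 0.0711] ang [ -34.0662 -125.0866  147.1252   55.3146]
capT [[0.5137 0.1412]
 [0.5128 0.1668]
 [0.5136 0.1478]] markT [[0.4876 0.1582]]
jarS [[0.5594 0.155 ]
 [0.5062 0.1897]
 [0.4703 0.1354]] [0.5148 0.1452] [0.0635 0.0651]
capS [[0.5151 0.1437]
 [0.5128 0.1709]
 [0.515  0.1508]] markS [[0.4907 0.1609]]
crT ctr [ 0.5236 -0.0924] len [0.1155 0.1148 0.114  0.1159] ang [ -87.6639 -178.2431   92.8863    2.4739]
crTscrew ctr [ 0.5247 -0.0922] len [0.0937 0.094  0.0944 0.0938] ang [ -87.9787 -177.8718   91.9267    1.7114]
crS ctr [ 0.526  -0.0895] len [0.1147 0.1098 0.1128 0.118 ] ang [-178.5418   91.1442    5.6357  -87.7521]
crSscrew ctr [ 0.5264 -0.0901] len [0.0942 0.0939 0.0944 0.0937] ang [-177.9868   92.2399    1.8501  -87.9192]
[-0.8993  1.3788  0.8981]
```

```bash
cat >> h.py <<'E'
from scipy.spatial.transform import Rotation as Ro
def tool():
    s=sense(); R=Ro.from_rotvec(s['orientation']).as_matrix(); return s,R
def goto(x,y,z,jaw=None):
    "tool-frame slide (cm) and turn (deg) to reach a pose, tool down, jaw axis (tool z) at world angle jaw"
    s,R=tool(); d=R.T@(np.array([x,y,z])-s['tool_pos'])*100
    a=np.degrees(np.arctan2(R[1,2],R[0,2])) if jaw is None else jaw
    zz=np.array([np.cos(np.radians(a)),np.sin(np.radians(a)),0]); xx=np.array([0,0,-1.]); T=np.c_[xx,np.cross(zz,xx),zz]
    r=np.degrees(Ro.from_matrix(R.T@T).as_rotvec())
    print('t',round(s['time_s'],2),'pos',s['tool_pos'].round(4),'jawang',np.degrees(np.arctan2(R[1,2],R[0,2])).round(2),'F',s['wrist_force'].round(1),'M',s['moment'].round(2),'open',round(s['opening'],4),'q',s['joints'].round(2))
    print('slide',d.round(2),'turn',r.round(2)); return d,r
E
python3 -c "
from h import *
goto(.514,.1425,.16);print(tool()[1].round(3))"
```

```text
t 0.1 pos [0.2315 0.5258 0.2305] jawang 66.24 F [-0.5  0.3  0. ] M [-0.03  0.04 -0.02] open 0.0854 q [ 1.04  0.28  1.51 -0.    1.36 -0.12]
slide [  7.08 -41.3  -23.69] turn [-0.   -0.09 -0.01]
[[-0.001 -0.915  0.403]
 [-0.001  0.403  0.915]
 [-1.     0.    -0.002]]
```

Emit:
servo_tool(slide=[[0,-4.6,-2.6],[0,-4.6,-2.6],[0,-4.6,-2.6],[0,-4.6,-2.6],[0,-4.6,-2.6],[0,-4.6,-2.6],[0,-4.6,-2.6],[0,-4.6,-2.6],[0,-4.0,-2.4],[0,0,0]], turn=[[0,0,0],[0,0,0],[0,0,0],[0,0,0],[0,0,0],[0,0,0],[0,0,0],[0,0,0],[0,0,0],[0,0,0]], fingers=0)

```text
time_s: 1.35
tool_pos: [0.5192, 0.1381, 0.2261]
orientation: [-0.902, 1.383, 0.902]
wrist_force: [0.4, 1.2, 0.4]
opening: 0.0853
```

```bash
python3 -c "
from h import *
goto(.514,.1425,.11,93);goto(.514,.1425,.11)"
```

```text
t 1.35 pos [0.5192 0.1381 0.2261] jawang 66.42 F [0.4 1.2 0.4] M [ 0.03  0.06 -0.03] open 0.0853 q [ 0.13  0.23  1.59 -0.    1.33 -1.03]
slide [11.61  0.61  0.25] turn [-26.58  -0.26  -0.25]
t 1.35 pos [0.5192 0.1381 0.2261] jawang 66.42 F [0.4 1.2 0.4] M [ 0.03  0.06 -0.03] open 0.0853 q [ 0.13  0.23  1.59 -0.    1.33 -1.03]
slide [11.61  0.61  0.25] turn [-0.   -0.31 -0.19]
```

Emit:
servo_tool(slide=[[0,0.6,0.25],[0,0,0],[0,0,0],[0,0,0],[3,0,0],[4,0,0],[3,0,0],[1.5,0,0],[0,0,0],[0,0,0]], turn=[[0,0,0],[-9,0,0],[-9,0,0],[-8.6,0,0],[0,-0.2,-0.2],[0,0,0],[0,0,0],[0,0,0],[0,0,0],[0,0,0]])

```text
time_s: 2.6
tool_pos: [0.5014, 0.1582, 0.1089]
orientation: [-1.264, 1.168, 1.281]
wrist_force: [0.2, -0.1, 0.6]
opening: 0.0854
```

```bash
python3 -c "
from h import *
goto(.514,.1425,.064,93)"
```

```text
t 2.6 pos [0.5014 0.1582 0.1089] jawang 94.92 F [ 0.2 -0.1  0.6] M [-0.02  0.06 -0.03] open 0.0854 q [ 0.17  0.31  1.79  0.01  1.05 -1.49]
slide [ 4.47 -1.15 -1.7 ] turn [ 1.92  0.38 -0.4 ]
```

Emit:
servo_tool(slide=[[0,-1.1,-1.7],[0,0,0],[0,0,0],[0,0,0],[0,0,0],[0,0,0],[0,0,0],[0,0,0],[0,0,0],[0,0,0]], turn=[[1.9,0.4,-0.4],[0,0,0],[0,0,0],[0,0,0],[0,0,0],[0,0,0],[0,0,0],[0,0,0],[0,0,0],[0,0,0]])

```text
time_s: 3.85
tool_pos: [0.5159, 0.1415, 0.1111]
orientation: [-1.249, 1.181, 1.242]
wrist_force: [0.1, -0.7, 0.5]
opening: 0.0856
```

```bash
python3 -c "
from h import *
goto(.514,.1425,.064,93)"
```

```text
t 3.85 pos [0.5159 0.1415 0.1111] jawang 92.89 F [ 0.1 -0.7  0.5] M [ 0.01  0.04 -0.02] open 0.0856 q [ 0.14  0.31  1.78 -0.    1.05 -1.48]
slide [4.71 0.21 0.11] turn [-0.11 -0.02  0.29]
```

Emit:
servo_tool(slide=[[1.2,0.2,0.1],[1.2,0,0],[1.2,0,0],[0.6,0,0],[0,0,0],[0,0,0],[0,0,0],[0,0,0],[0,0,0],[0,0,0]], turn=[[0,0,0.3],[0,0,0],[0,0,0],[0,0,0],[0,0,0],[0,0,0],[0,0,0],[0,0,0],[0,0,0],[0,0,0]])

```text
time_s: 5.1
tool_pos: [0.5139, 0.1424, 0.0661]
orientation: [-1.246, 1.186, 1.246]
wrist_force: [0.6, 0.6, 0.5]
opening: 0.0852
```

```bash
python3 -c "
from h import *
goto(.514,.1425,.064,93)
a=snap('side','s1');cv2.imwrite('pics/d1.png',cv2.resize(a['frame'][150:310,150:350][:,:,::-1],(750,600)))"
```

```text
t 5.1 pos [0.5139 0.1424 0.0661] jawang 92.89 F [0.6 0.6 0.5] M [ 0.05 -0.02  0.02] open 0.0852 q [ 0.14  0.36  1.83 -0.    0.95 -1.48]
slide [ 0.21 -0.01  0.01] turn [-0.11 -0.02 -0.02]
```

View pics/d1.png

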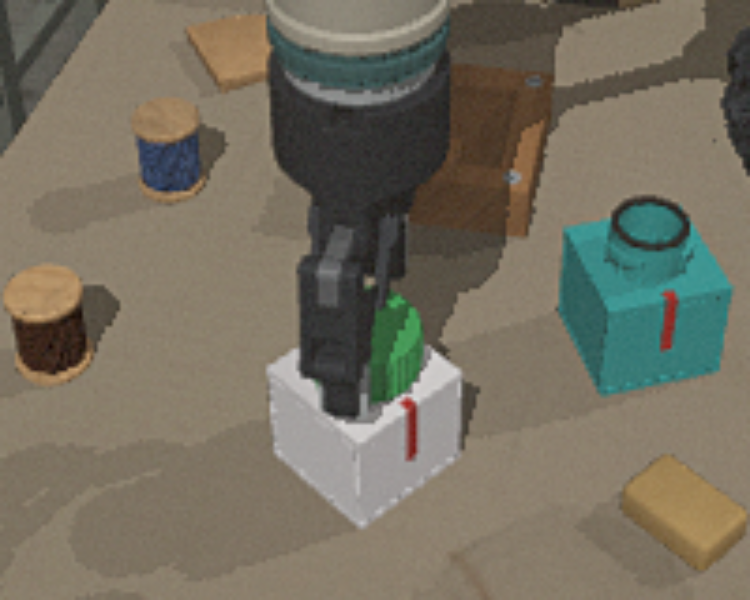

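The fingers straddle the cap, with the near one at about (340,360) in the crop. I'll make a light centring squeeze, open, turn 90° and grip.

Emit:
servo_tool(slide=[[0,0,0],[0,0,0],[0,0,0],[0,0,0],[0,0,0],[0,0,0],[0,0,0],[0,0,0],[0,0,0],[0,0,0]], turn=[[0,0,0],[0,0,0],[0,0,0],[0,0,0],[0,0,0],[0,0,0],[0,0,0],[0,0,0],[0,0,0],[0,0,0]], fingers=1, grip_force=20)

```text
time_s: 6.4
tool_pos: [0.5139, 0.1431, 0.0663]
orientation: [-1.245, 1.185, 1.247]
wrist_force: [-0.2, 0.4, 0.6]
opening: 0.0521
```

Emit:
servo_tool(slide=[[0,0,0],[0,0,0],[0,0,0],[0,0,0],[0,0,0],[0,0,0],[0,0,0],[0,0,0],[0,0,0],[0,0,0]], turn=[[0,0,0],[0,0,0],[0,0,0],[0,0,0],[0,0,0],[0,0,0],[0,0,0],[0,0,0],[0,0,0],[0,0,0]], fingers=0)

```text
time_s: 7.65
tool_pos: [0.5139, 0.1426, 0.0661]
orientation: [-1.246, 1.185, 1.246]
wrist_force: [0.3, 0.4, -1.2]
opening: 0.0854
```

```bash
python3 -c "
from h import *
goto(.514,.1425,.064,3)"
```

```text
t 7.65 pos [0.5139 0.1426 0.0661] jawang 92.88 F [ 0.3  0.4 -1.2] M [-0.02  0.02 -0.01] open 0.0854 q [ 0.14  0.36  1.83 -0.    0.95 -1.48]
slide [ 0.21 -0.01 -0.01] turn [ 8.988e+01 -2.000e-02 -1.000e-02]
```

Emit:
servo_tool(slide=[[0,0,0],[0,0,0],[0,0,0],[0,0,0],[0,0,0],[0,0,0],[0,0,0],[0,0,0],[0,0,0],[0,0,0]], turn=[[5,0,0],[5,0,0],[5,0,0],[5,0,0],[5,0,0],[5,0,0],[5,0,0],[0,0,0],[0,0,0],[0,0,0]])

```text
time_s: 8.9
tool_pos: [0.5139, 0.1426, 0.0661]
orientation: [-0.774, 1.429, 0.774]
wrist_force: [-0.5, -0.3, 0.4]
opening: 0.0852
```

```bash
python3 -c "
from h import *
goto(.514,.1430,.064,3)"
```

```text
t 8.9 pos [0.5139 0.1426 0.0661] jawang 56.89 F [-0.5 -0.3  0.4] M [ 0.02 -0.05  0.03] open 0.0852 q [ 0.14  0.36  1.83 -0.    0.95 -0.85]
slide [0.21 0.02 0.04] turn [ 5.389e+01 -2.000e-02 -1.000e-02]
```

Emit:
servo_tool(slide=[[0,0,0],[0,0,0],[0,0,0],[0,0,0],[0,0,0],[0,0,0],[0,0,0],[0,0,0],[0.2,0,0],[0,0,0]], turn=[[7.5,0,0],[7.5,0,0],[7.5,0,0],[7.5,0,0],[7.5,0,0],[7.5,0,0],[7.5,0,0],[0,0,0],[0,0,0],[0,0,0]])

```text
time_s: 10.15
tool_pos: [0.5139, 0.1426, 0.064]
orientation: [-0.044, 1.571, 0.044]
wrist_force: [-0.2, -0.0, -0.2]
opening: 0.0851
```

Emit:
servo_tool(slide=[[0,0,0],[0,0,0],[0,0,0],[0,0,0],[0,0,0],[0,0,0],[0,0,0],[0,0,0],[0,0,0],[0,0,0]], turn=[[0,0,0],[0,0,0],[0,0,0],[0,0,0],[0,0,0],[0,0,0],[0,0,0],[0,0,0],[0,0,0],[0,0,0]], fingers=1, grip_force=80)

```text
time_s: 11.4
tool_pos: [0.5145, 0.1426, 0.0647]
orientation: [-0.045, 1.569, 0.045]
wrist_force: [-0.5, -1.1, 1.5]
opening: 0.0522
```

```bash
python3 -c "
from h import *
goto(.514,.1430,.15,3)
a=snap('side','s2');cv2.imwrite('pics/d2.png',cv2.resize(a['frame'][150:310,150:350][:,:,::-1],(750,600)))"
```

```text
t 11.4 pos [0.5145 0.1426 0.0647] jawang 3.27 F [-0.5 -1.1  1.5] M [-0.03  0.09  0.01] open 0.0522 q [ 0.14  0.36  1.84 -0.    0.94  0.08]
slide [-8.53  0.04 -0.04] turn [0.27 0.06 0.  ]
```

View pics/d2.png

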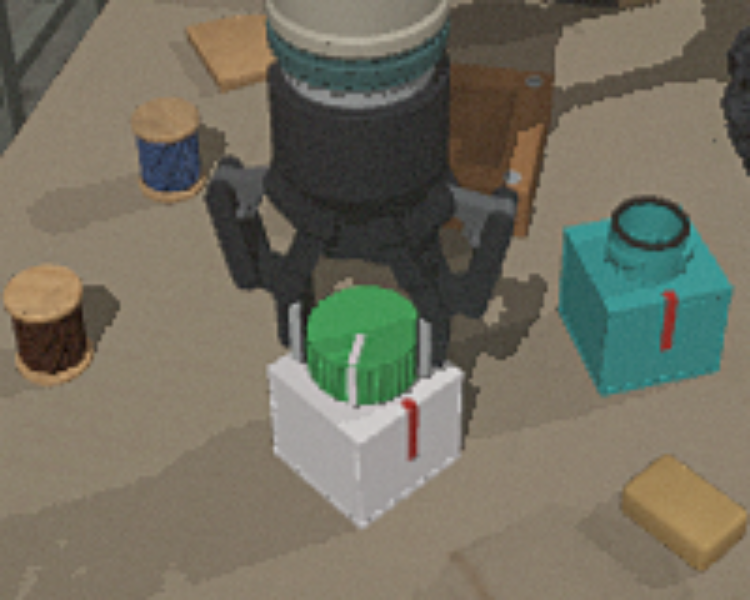

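The jar is gripped by its cap at (362,340), with the line (355,370) and mark (412,430) both visible. I'll lift it now.

Emit:
servo_tool(slide=[[-0.5,0,0],[-1,0,0],[-2,0,0],[-2,0,0],[-2,0,0],[-1,0,0],[-0.5,0,0],[0,0,0],[0,0,0],[0,0,0]], turn=[[0,0,0],[0,0,0],[0,0,0],[0,0,0],[0,0,0],[0,0,0],[0,0,0],[0,0,0],[0,0,0],[0,0,0]])

```text
time_s: 12.7
tool_pos: [0.5096, 0.142, 0.1536]
orientation: [-0.046, 1.583, 0.044]
wrist_force: [0.4, 0.1, -4.7]
opening: 0.0523
```

```bash
python3 -c "
from h import *
goto(.526,-.0913,.155)"
```

```text
t 12.7 pos [0.5096 0.142  0.1536] jawang 3.29 F [ 0.4  0.1 -4.7] M [-0.07 -0.02 -0.02] open 0.0523 q [ 0.14  0.27  1.72 -0.    1.17  0.08]
slide [ -0.11 -23.38   0.3 ] turn [ 0.   -0.7   0.06]
```

Emit:
servo_tool(slide=[[0,-1,0.3],[0,-3,0],[0,-4,0],[0,-4,0],[0,-4,0],[0,-3.5,0],[0,-2,0],[0,-0.8,0],[0,0,0],[0,0,0]], turn=[[0,-0.7,0],[0,0,0],[0,0,0],[0,0,0],[0,0,0],[0,0,0],[0,0,0],[0,0,0],[0,0,0],[0,0,0]])

```text
time_s: 13.95
tool_pos: [0.5254, -0.0913, 0.152]
orientation: [-0.049, 1.57, 0.043]
wrist_force: [0.7, -1.0, -5.2]
opening: 0.0525
```

```bash
python3 -c "
from h import *
goto(.526,-.0913,.155,39.1)"
```

```text
t 13.95 pos [ 0.5254 -0.0913  0.152 ] jawang 3.34 F [ 0.7 -1.  -5.2] M [-0.    0.03  0.02] open 0.0525 q [-0.3   0.27  1.72 -0.    1.15 -0.36]
slide [-0.3  -0.01  0.06] turn [-3.576e+01 -3.000e-02  2.200e-01]
```

Emit:
servo_tool(slide=[[0,0,0],[0,0,0],[0,0,0],[0,0,0],[0,0,0],[0,0,0],[0,0,0],[0,0,0],[0,0,0],[0,0,0]], turn=[[-5.8,0,0.2],[-5.8,0,0],[-5.8,0,0],[-5.8,0,0],[-5.8,0,0],[-5.8,0,0],[0,0,0],[0,0,0],[0,0,0],[0,0,0]])

```text
time_s: 15.2
tool_pos: [0.5245, -0.082, 0.152]
orientation: [-0.54, 1.501, 0.545]
wrist_force: [0.5, -0.6, -5.6]
opening: 0.052
```

```bash
python3 - <<'E'
from h import *
goto(.526,-.0913,.09,39.1)
a=snap('side','s3');b=snap('top','t3')
A=cv2.resize(a['frame'][80:220,200:340],(560,560));B=cv2.resize(b['frame'][160:230,270:340],(240,240))
o=np.zeros((560,800,3),np.uint8);o[:,:560]=A;o[:240,560:]=B;cv2.imwrite('pics/d3.png',o[:,:,::-1])
E
```

```text
t 15.2 pos [ 0.5245 -0.082   0.152 ] jawang 39.73 F [ 0.5 -0.6 -5.6] M [ 0.01  0.03 -0.01] open 0.052 q [-0.29  0.27  1.72  0.    1.15 -0.98]
slide [ 6.19 -0.83 -0.49] turn [ 0.63  0.1  -0.16]
```

View pics/d3.png

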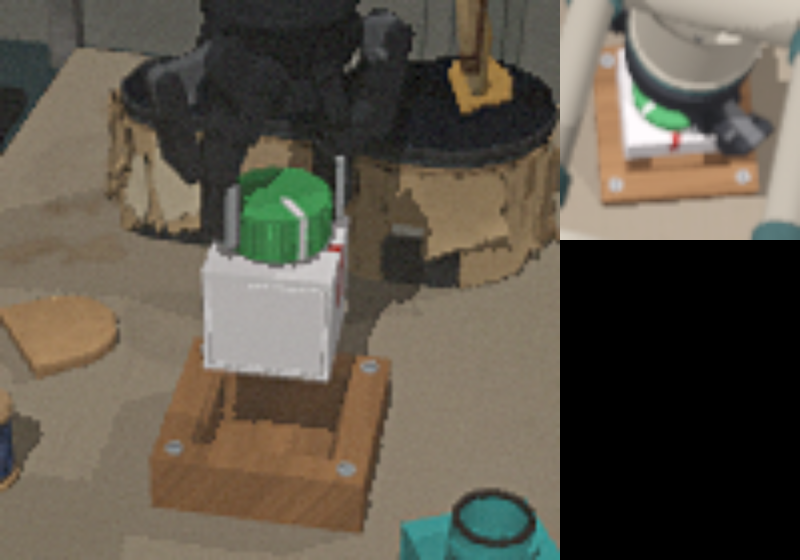

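```bash
python3 - <<'E'
from h import *
a=load('s3');f=lambda u,v,z:ray(a,u/4+200-.375,v/4+80-.375,z)[:2]
z=.152-.0647
for n,(p,q),h in(('bot',((205,371),(329,381)),z),('top',((206,255),(341,264)),z+.06)):
    P,Q=f(*p,h),f(*q,h);d=Q-P;print(n,P.round(4),Q.round(4),np.hypot(*d).round(4),np.degrees(np.arctan2(d[1],d[0])).round(1))
m=cv2.resize(a['frame'][120:180,245:295],(700,840),interpolation=cv2.INTER_CUBIC)[200:,:]
cv2.imwrite('pics/d4.png',cv2.resize(m,(656,600))[:,:,::-1])
E
```

```text
bot [ 0.5537 -0.0425] [ 0.4891 -0.0485] 0.0649 -174.6
top [ 0.5569 -0.0602] [ 0.4885 -0.0674] 0.0688 -174.0
```

View pics/d4.png

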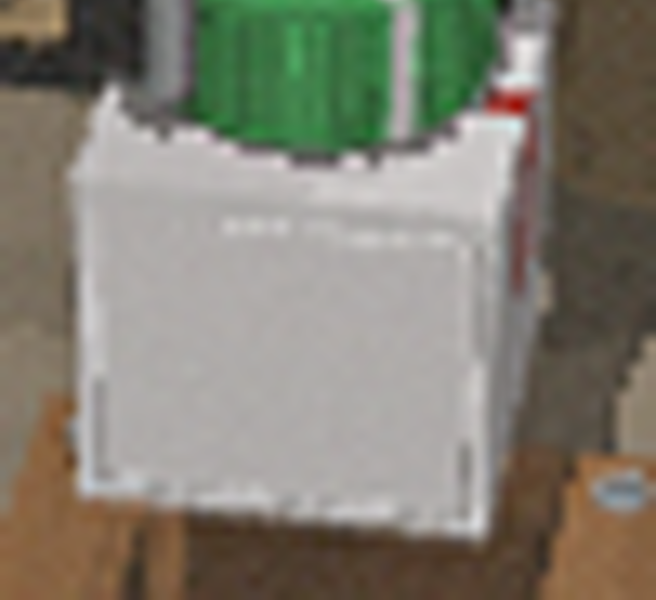

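```bash
python3 - <<'E'
from h import *
a=load('s3');f=lambda u,v,z:ray(a,u/13.125+245-.46,v/13.125+134.29-.46,z)[:2]
z=.152-.0647
for n,(p,q),h in(('bot',((78,497),(487,542)),z),('top',((72,180),(492,220)),z+.06)):
    P,Q=f(*p,h),f(*q,h);d=Q-P;print(n,P.round(4),Q.round(4),np.hypot(*d).round(4),np.degrees(np.arctan2(d[1],d[0])).round(1))
# expected corner pixels: tool (0.5245,-.082) + yaw 2.6, upright
for yaw in (0,2.6,6):
  c,s=np.cos(np.radians(yaw)),np.sin(np.radians(yaw));
  for h in (z,z+.06):
    print(yaw,[((proj(a,[.5245+x*c-y*s,-.082+x*s+y*c,h])-[244.54,133.83])*13.125).round(0) for x,y in((.033,.033),(-.033,.033))])
E
```

```text
bot [ 0.5551 -0.0446] [ 0.4894 -0.0476] 0.0657 -177.4
top [ 0.5553 -0.0446] [ 0.4907 -0.0482] 0.0647 -176.8
0 [array([ 70., 479.]), array([476., 535.])]
0 [array([ 65., 163.]), array([488., 217.])]
2.6 [array([ 77., 486.]), array([487., 531.])]
2.6 [array([ 73., 169.]), array([499., 212.])]
6 [array([ 87., 494.]), array([500., 524.])]
6 [array([ 83., 177.]), array([513., 206.])]
```

The jar hangs upright, yawed about 2.6–3°, and its face corners agree with the tool pose to within 3 mm. I'll correct the pose over the pocket.

Emit:
servo_tool(slide=[[0,-0.83,-0.49],[0,0,0],[0,0,0],[0,0,0],[2,0,0],[2,0,0],[0.5,0,0],[0,0,0],[0,0,0],[0,0,0]], turn=[[0.6,0,-0.2],[0,0,0],[0,0,0],[0,0,0],[0,0,0],[0,0,0],[0,0,0],[0,0,0],[0,0,0],[0,0,0]])

```text
time_s: 16.55
tool_pos: [0.5282, -0.093, 0.1082]
orientation: [-0.535, 1.498, 0.53]
wrist_force: [-0.3, -0.6, -4.3]
opening: 0.0522
```

```bash
python3 - <<'E'
from h import *
goto(.526,-.0915,.0707,39.1)
E
```

```text
t 16.55 pos [ 0.5282 -0.093   0.1082] jawang 39.04 F [-0.3 -0.6 -4.3] M [-0.02  0.01  0.01] open 0.0522 q [-0.3   0.31  1.78  0.    1.04 -0.99]
slide [ 3.75  0.28 -0.09] turn [-0.06  0.26  0.27]
```

Emit:
servo_tool(slide=[[0,0.25,-0.1],[0,0,0],[0,0,0],[0.4,0,0],[0.4,0,0],[0.4,0,0],[0.4,0,0],[0.4,0,0],[0.2,0,0],[0,0,0]], turn=[[0,0.2,0.2],[0,0,0],[0,0,0],[0,0,0],[0,0,0],[0,0,0],[0,0,0],[0,0,0],[0,0,0],[0,0,0]])

```text
time_s: 17.8
tool_pos: [0.526, -0.0917, 0.085]
orientation: [-0.534, 1.502, 0.532]
wrist_force: [-1.1, 1.1, -4.4]
opening: 0.0524
```

```bash
python3 - <<'E'
from h import *
goto(.526,-.0915,.0707,39.1)
E
```

```text
t 17.8 pos [ 0.526  -0.0917  0.085 ] jawang 39.04 F [-1.1  1.1 -4.4] M [-0.03 -0.04  0.04] open 0.0524 q [-0.3   0.34  1.81  0.    0.99 -0.98]
slide [1.43 0.02 0.01] turn [-0.06  0.07  0.1 ]
```

Bottom is now at about 20 mm, inside the pocket, with no contact force. I'll continue to the floor.

Emit:
servo_tool(slide=[[0.4,0,0],[0.4,0,0],[0.3,0,0],[0.2,0,0],[0.1,0,0],[0,0,0],[0,0,0],[0,0,0],[0,0,0],[0,0,0]], turn=[[0,0,0],[0,0,0],[0,0,0],[0,0,0],[0,0,0],[0,0,0],[0,0,0],[0,0,0],[0,0,0],[0,0,0]])

```text
time_s: 19.05
tool_pos: [0.5264, -0.092, 0.0709]
orientation: [-0.535, 1.502, 0.532]
wrist_force: [-0.8, -0.2, -3.0]
opening: 0.0521
```

```bash
python3 - <<'E'
from h import *
goto(.526,-.0915,.0707,39.1)
E
```

```text
t 19.05 pos [ 0.5264 -0.092   0.0709] jawang 39.05 F [-0.8 -0.2 -3. ] M [0.05 0.09 0.04] open 0.0521 q [-0.3   0.36  1.83 -0.    0.95 -0.98]
slide [0.02 0.06 0.  ] turn [-0.05  0.1   0.16]
```

Emit:
servo_tool(slide=[[0,0,0],[0,0,0],[0,0,0],[0,0,0],[0,0,0],[0,0,0],[0,0,0],[0,0,0],[0,0,0],[0,0,0]], turn=[[0,0,0],[0,0,0],[-5,0,0],[-5,0,0],[-5,0,0],[-5,0,0],[-5,0,0],[-5,0,0],[0,0,0],[0,0,0]], grip_force=110)

```text
time_s: 20.3
tool_pos: [0.5272, -0.0904, 0.0724]
orientation: [-0.942, 1.351, 0.94]
wrist_force: [-0.9, 0.1, -2.2]
opening: 0.0516
```

```bash
python3 - <<'E'
from h import *
goto(.526,-.0915,.0714,96)
a=snap('side','s5');b=snap('top','t5')
A=cv2.resize(a['frame'][110:210,220:320],(560,560),interpolation=cv2.INTER_CUBIC);B=cv2.resize(b['frame'][165:225,275:335],(240,240))
o=np.zeros((560,800,3),np.uint8);o[:,:560]=A;o[:240,560:]=B;cv2.imwrite('pics/d5.png',o[:,:,::-1])
E
```

```text
t 20.3 pos [ 0.5272 -0.0904  0.0724] jawang 69.49 F [-0.9  0.1 -2.2] M [-0.08  0.14 -0.01] open 0.0516 q [-0.3   0.35  1.83  0.01  0.96 -1.52]
slide [ 0.1   0.07 -0.14] turn [-26.51   0.19   0.3 ]
```

View pics/d5.png

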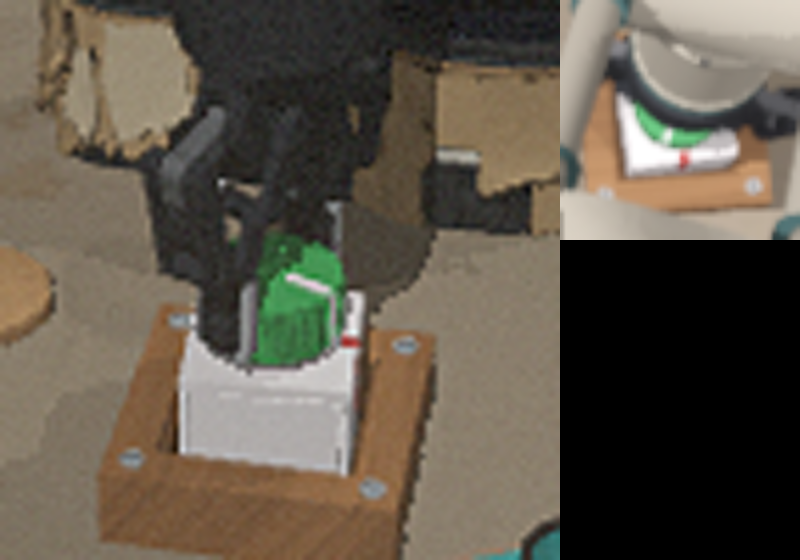

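The jar is seated in the pocket. The line (332,290) is approaching the mark (350,343), with about 25° left. I'll turn on.

Emit:
servo_tool(slide=[[0,0,0],[0,0,0],[0,0,0],[0,0,0],[0,0,0],[0,0,0],[0,0,0],[0,0,0],[0,0,0],[0,0,0]], turn=[[-4,0,0.3],[-4,0,0],[-4,0,0],[-4,0,0],[-4,0,0],[0,0,0],[0,0,0],[0,0,0],[0,0,0],[0,0,0]])

```text
time_s: 21.65
tool_pos: [0.5269, -0.0902, 0.0739]
orientation: [-1.202, 1.208, 1.208]
wrist_force: [-0.9, -0.4, -1.1]
opening: 0.0516
```

```bash
python3 - <<'E'
from h import *
goto(.526,-.0915,.0714,96)
a=snap('side','s6');b=snap('top','t6')
A=cv2.resize(a['frame'][145:195,240:300],(480,400),interpolation=cv2.INTER_CUBIC);B=cv2.resize(b['frame'][180:215,280:320],(320,280),interpolation=cv2.INTER_CUBIC)
o=np.zeros((400,800,3),np.uint8);o[:,:480]=A;o[:280,480:]=B;cv2.imwrite('pics/d6.png',o[:,:,::-1])
E
```

```text
t 21.65 pos [ 0.5269 -0.0902  0.0739] jawang 89.73 F [-0.9 -0.4 -1.1] M [0.02 0.17 0.02] open 0.0516 q [-0.3   0.35  1.82  0.01  0.97 -1.87]
slide [ 0.25  0.09 -0.13] turn [-6.27  0.28  0.04]
```

View pics/d6.png

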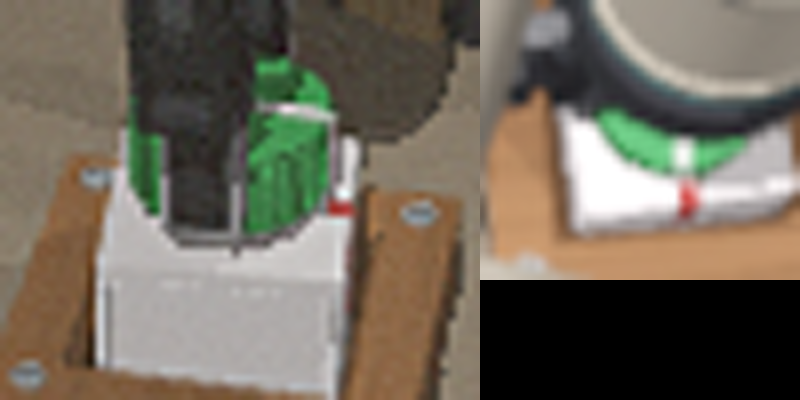

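```bash
python3 - <<'E'
from h import *
b=load('t6');a=load('s6')
f=lambda c,u,v,o,z:ray(c,u/8+o[0]-.44,v/8+o[1]-.44,z)[:2]
L=f(b,682-480,172,(280,180),.098);L2=f(b,682-480,145,(280,180),.098);M=f(b,688-480,203,(280,180),.066);M2=f(b,687-480,187,(280,180),.066)
print('top',L,L2,M,M2)
c=np.array([.5254,-.0922])
g=lambda p,c:np.degrees(np.arctan2(*(p-c)[::-1]))%360
print([g(p,c).round(1) for p in(L,M)])
L=f(a,333,112,(240,145),.098);L2=f(a,262,105,(240,145),.098);M=f(a,342,209,(240,145),.066)
c=np.array([.5262,-.0872]);print('side',L,L2,M,[g(p,c).round(1) for p in(L,M)],'line dir',g(L,L2))
# jar edge yaw in top view (front edge of shoulder)
p=f(b,575-480,228,(280,180),.066);q=f(b,790-480,205,(280,180),.066);print(p,q,g(p,q)-90)
E
```

```text
top [ 0.49677275 -0.0913014 ] [ 0.50496571 -0.09163591] [ 0.49175273 -0.09506009] [ 0.49674358 -0.09495643]
[np.float64(178.2), np.float64(184.9)]
side [ 0.49912802 -0.09138302] [ 0.51823924 -0.09032832] [ 0.49578284 -0.09220127] [np.float64(188.8), np.float64(189.3)] line dir 183.15880625683832
[ 0.48500156 -0.05994513] [ 0.49020965 -0.12646379] 4.476851400499285
```

Line is about 5° short of the mark. I'll turn the last 5° and let it settle before lifting.

Emit:
servo_tool(slide=[[0,0,0],[0,0,0],[0,0,0],[0,0,0],[0,0,0],[0,0,0],[0,0,0],[0,0,0],[0,0,0],[0,0,0]], turn=[[-3,0,0],[-1.8,0.2,0],[0,0,0],[0,0,0],[0,0,0],[0,0,0],[0,0,0],[0,0,0],[0,0,0],[0,0,0]])

```text
time_s: 23.0
tool_pos: [0.527, -0.0901, 0.0739]
orientation: [-1.268, 1.169, 1.268]
wrist_force: [-1.5, -0.8, -0.5]
opening: 0.0516
```

```bash
python3 - <<'E'
from h import *
goto(.526,-.0915,.0714,95)
E
```

```text
t 23.0 pos [ 0.527  -0.0901  0.0739] jawang 94.6 F [-1.5 -0.8 -0.5] M [ 0.05  0.19 -0.  ] open 0.0516 q [-0.3   0.35  1.82  0.    0.97 -1.95]
slide [ 0.25  0.11 -0.13] turn [-0.4   0.07  0.06]
```

Emit:
servo_tool(slide=[[-0.3,0,0],[-0.4,0,0],[-0.4,0,0],[-0.4,0,0],[-0.4,0,0],[-0.3,0,0],[0,0,0],[0,0,0],[0,0,0],[0,0,0]], turn=[[0,0,0],[0,0,0],[0,0,0],[0,0,0],[0,0,0],[0,0,0],[0,0,0],[0,0,0],[0,0,0],[0,0,0]])

```text
time_s: 24.25
tool_pos: [0.5285, -0.0905, 0.0982]
orientation: [-1.27, 1.167, 1.265]
wrist_force: [1.1, -0.0, -0.4]
opening: 0.0515
```

```bash
python3 - <<'E'
from h import *
goto(.527,-.09,.12,94.6)
E
```

```text
t 24.25 pos [ 0.5285 -0.0905  0.0982] jawang 94.59 F [ 1.1 -0.  -0.4] M [-0.    0.03 -0.01] open 0.0515 q [-0.3   0.33  1.79  0.    1.02 -1.95]
slide [-2.18  0.13  0.06] turn [-0.01  0.01  0.25]
```

Wrist Fz is about −0.4 N, so the jar has not come up with the cap. I'll rise to about 4.5 cm and settle.

Emit:
servo_tool(slide=[[-0.4,0.1,0],[-0.5,0,0],[-0.5,0,0],[-0.4,0,0],[-0.2,0,0],[0,0,0],[0,0,0],[0,0,0],[0,0,0],[0,0,0]], turn=[[0,0,0.2],[0,0,0],[0,0,0],[0,0,0],[0,0,0],[0,0,0],[0,0,0],[0,0,0],[0,0,0],[0,0,0]])

```text
time_s: 25.5
tool_pos: [0.5273, -0.0905, 0.1194]
orientation: [-1.268, 1.17, 1.268]
wrist_force: [0.3, -0.5, 0.3]
opening: 0.0511
```

```bash
python3 - <<'E'
from h import *
goto(.527,-.09,.12,94.6)
a=snap('side','s7');b=snap('top','t7')
A=cv2.resize(a['frame'][125:200,230:305],(480,480),interpolation=cv2.INTER_CUBIC);B=cv2.resize(b['frame'][180:215,280:320],(320,280),interpolation=cv2.INTER_CUBIC)
o=np.zeros((480,800,3),np.uint8);o[:,:480]=A;o[:280,480:]=B;cv2.imwrite('pics/d7.png',o[:,:,::-1])
E
```

```text
t 25.5 pos [ 0.5273 -0.0905  0.1194] jawang 94.59 F [ 0.3 -0.5  0.3] M [ 0.03 -0.02 -0.  ] open 0.0511 q [-0.3   0.3   1.76  0.    1.07 -1.95]
slide [-0.06  0.02  0.06] turn [-0.01  0.02  0.02]
```

View pics/d7.png

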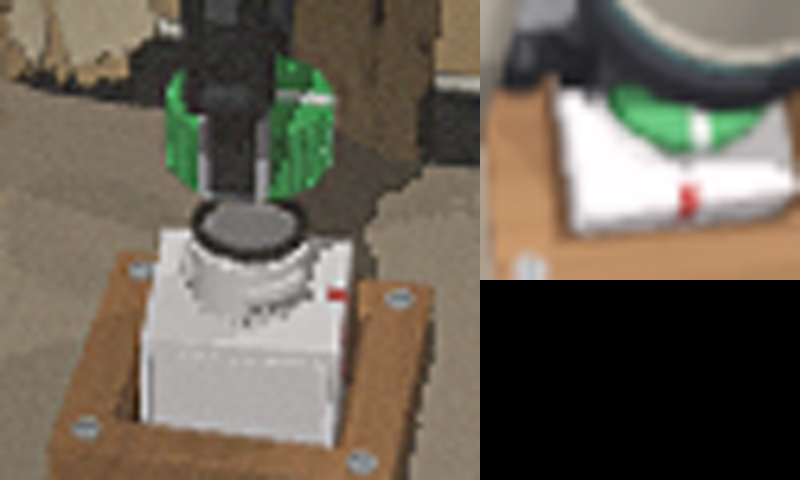

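The cap is off and held level. The jar stands open in the cradle with its black seal visible at (248,225). A last alignment check from the pixels follows, then I hand in.

```bash
python3 - <<'E'
from h import *
b=load('t7');a=load('s7')
f=lambda c,u,v,s,o,z:ray(c,u/s+o[0]-.5+.5/s,v/s+o[1]-.5+.5/s,z)[:2]
g=lambda p,c:(np.degrees(np.arctan2(*(p-c)[::-1]))%360).round(1)
L=f(b,702-480,146,8,(280,180),.1437);L2=f(b,695-480,115,8,(280,180),.1437);M=f(b,688-480,201,8,(280,180),.066)
c=np.array([.5258,-.0925]);print('top',L,g(L,c),g(L,L2),M,g(M,c))
L=f(a,333,100,6.4,(230,125),.1437);L2=f(a,275,98,6.4,(230,125),.1437);M=f(a,337,296,6.4,(230,125),.066);S=f(a,248,229,6.4,(230,125),.095)
c=np.array([.5266,-.0875]);print('side',L,g(L,c),g(L,L2),M,g(M,S),'seal centre',S)
E
```

```text
top [ 0.4974501  -0.09407412] 183.2 190.2 [ 0.49236864 -0.09509158] 184.4
side [ 0.49974364 -0.09172904] 188.9 189.3 [ 0.49584427 -0.09164308] 196.7 seal centre [ 0.52529323 -0.0828243 ]
```

```bash
python3 -c "
from h import *
s=sense();print(s['time_s'],s['joint_velocities'].round(4),s['opening']);print(close_job())"
```

```text
25.6 [ 0.0004  0.0005 -0.0015 -0.0015 -0.0002 -0.0004] 0.051282702152538016
the job is handed in; nothing more can be done
None
```

I stood the white jar upright in the cradle pocket, unscrewed its green cap anticlockwise to the mark and lifted the cap straight off. I handed the job in at 25.6 s. The arm was still gripping the cap, level and still, about 4.5 cm above its released position over the open jar.

**Last checks:**
- **Jar:** the pictures show it standing open in the cradle with its seal visible. The wrist force while lifting was about 0 N, so the jar did not come up with the cap.
- **Line and mark, top view:** 183° for the line and 184° for the mark, so aligned within about 1°. The line's own direction read 190° there.
- **Line and mark, side view:** this disagreed, at 189° for the line and 197° for the mark. That estimate rests on a rough fit of the seal's centre. Both readings are well inside the thread's 0.4 rad (23°) window.
- **Jar position:** it sits turned about 4–5° within the pocket's play after the unscrewing.
- **Bystanders:** no move went near the spools, wax or heel piece, but I took no separate final picture to confirm they had not shifted.

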